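# Slide the well plate into the plate warmer and press it home

### The arm

A 6-joint arm with a two-finger parallel gripper is mounted at the origin on the work surface. World frame = base frame: x ahead of the robot, y to its left, z up, the work surface at z = 0. Lengths are in m, angles in rad, forces in N, time in s.
With the tool pointing down it reaches from about 0.275 to 0.75 m from the base axis. Payload 10.2 kg.
Tool frame: the origin (TCP) lies midway between the tips of the shut fingers; the grasp point (between the pads) lies 19 mm behind it (env.hold_point_z is the distance from the TCP to the grasp point, in m); z points along the fingers, y is the line along which they close (so a half turn about z gives the same grasp; the last joint's range is limited). The gripper opens to 85 mm and grips with 20 to 120 N. Pads are 22 mm wide; open, the fingers measure 114 mm over their backs; the gripper's body (76 mm by 85 mm) begins 54 mm behind the grasp point. The pads swing forward as they close: fully open they stand 13 mm farther back than shut.
Start: joints at [0.949, 0.313, 1.498, -0, 1.331, -0.223], TCP at [0.204, 0.484, 0.231] pointing down, gripper open.
Joint ranges: [-2.94, 2.94], [-0.97, 2.17], [0.19, 2.56], [-1.23, 4.37], [0.02, 3.11], [-2.88, 2.88]. Speed limits (rad/s): [2.39, 2.39, 3.01, 3.14, 3.14, 3.14].

### API

Orientations are given as a unit quaternion [x, y, z, w].
In Python, from bench import env, kinematics, monitor, eyes, job gives the robot as it stands. The module is installed in compiled form; this text tells all that it offers. Calls block until the motion is done:
- env.reach(position, orientation): joint-space move of the TCP to a pose.
- env.movel(position, velocity=0.15, frame=None, guard=None): straight line of the TCP; frame=None keeps the orientation; velocity is the mean speed in m/s. With guard (N) it stops when the force on the tool has changed by that much, and returns True; else False.
- env.set_joints(angles): joint-space move.
- env.release() and env.close_gripper(effort=None): open the fingers fully, or close them until they stop; effort is the grip in N (None keeps the last).
- env.hold(seconds).
- kinematics.ik(position, orientation): joint angles nearest the present ones, or None.
- monitor.sense(): the state.
- eyes.grab_frame(name): name is "scene" or "side" or "wrist"; returns a dict with "frame" (480x640x3 uint8, red, green, blue), "mtx" (3x3 intrinsics, pixels), "view" (4x4, takes a point from world to camera coordinates). Camera axes: x right, y down, z forward; pixel columns grow to the right and rows downward; lengths in m; the calibration is good to about 2 mm. A picture is of the moment at which its call begins. There is no depth.
A pose or a line that the arm cannot do raises env.MotionError and nothing moves.
- job.hand_in(): hands the job in; it is judged then, once.
The state is a dict: "clock": time; "joints": joint angles; "qvel": joint speeds; "joint_efforts": joint torques, N m; "position": TCP position; "ee_rot": TCP orientation; "contact_force": force on the tool from outside, world axes, zero at the start; "ft_torque": the same for the moment, N m; "finger_gap": opening from 0.0 (shut) to 1.0 (fully open); "gripper_force": force on a finger pad.
Only numpy, scipy, OpenCV 4.12 (cv2) and the standard library are available. Lean on these libraries where they do the work, as an engineer would, in place of code of your own. Each camera call takes 0.05 s, during which the arm holds its last target. There are 200 camera calls.

### The job

Load the loose well plate into the empty nest of the plate warmer: move the container that stands in the way off the track, slide the plate along the deck into the nest without lifting it, and press it down past the spring clip until it lies fully home, flush with the deck. Leave the plate that is already loaded and the glass dish where they are, and let the bottle and the jar both end standing upright.

Things in the scene. Friction and masses are not known exactly. Their poses are not given: they have to be found in the camera images.
- warmer: Plate warmer fixed on the bench: grey base, flat aluminium deck 62 mm above the origin, which lies on the bench. Own frame: x points away from the robot; the deck spans x -135 to 135, y -310 to 250 mm. Two nests 20 mm deep are sunk in it side by side at y 49.5 to 180.5: the far one is empty, the near one (x -89.5 to -0.5) is loaded. The deck at y below 49.5 is the flat loading area.
- nest (a point): Centre of the floor of the empty nest, 42 mm above the bench (x 74, y 115 mm in the warmer's frame; same axes). The nest is 89 mm (x) by 131 mm (y) and 20 mm deep, as deep as the plate is tall: the plate's long side goes along y. The track is the strip of deck along the rail on the -y side of this nest.
- rail (a point): Point on the foot of the inner face of the steel guide rail, at deck height: x 117 mm, y -60 mm in the warmer's frame. The rail is straight along y from y -310 to 190 mm, 10 mm wide and 10 mm high above the deck. A plate lying with its long side against the rail is in line with the empty nest.
- clip_nose (a point): Tip of the spring clip in the -y end wall of the empty nest: a rounded steel nose (radius 8 mm, 48 mm long in x), tip 11 mm above the nest floor, 4 mm out of the wall; it yields along -y against 5 to 8 N. A plate slid in from the loading area drops its leading end to the floor, while its -y end rests on the nose about 15 mm proud until pressed down (about 6 N, then it gives).
- head (a point): Centre of the top of the control head, a grey block 75 mm high on the deck across its whole +y end (y 196 to 250 mm in the warmer's frame).
- plate: The loose white 24-well plate, 85.5 mm (x) by 127.8 mm (y, long) by 20 mm tall, 0.1 to 0.2 kg. Origin at the centre of its underside, z up. The lowest 8 mm is a skirt of the full size; above it the sides step in by 2 mm. It starts on the loading area, its long side turned up to 0.55 rad from the warmer's y.
- loaded_plate: An identical plate already pressed home in the near nest, its top flush with the deck. Origin at the centre of its underside. Leave it there.
- bottle: White plastic bottle with grey cap, 56 mm diameter over its lower 65 mm, 105 mm tall, 0.22 kg, standing on the deck between plate and nests. Origin at the centre of its underside. Either it or the jar stands on the track; the other one stands nearer the robot and is not in the way.
- jar: Amber glass jar with white cap, 62 mm diameter over its lower 45 mm, 75 mm tall, 0.2 kg, standing on the deck; like the bottle, it may be the one on the track. Origin at the centre of its underside.
- dish: Glass dish 92 mm diameter, 16 mm tall, on the bench beyond the control head. Origin at the centre of its underside. Not needed.
Not all that is in view belongs to the job. Leave any blue or brown look-alike of the bottle alone. What is shaped like the plate but green or red is not meant.

How it is judged:
By the outcome, as a careful person would: the job done as asked, in the order asked, and still so for the second after the job is handed in, with the robot touching nothing.
It also fails if it takes over 70 s, if anything falls off the work surface, if the arm or the gripper's body presses on something with over 40 N, if the wrist force passes 120 N, or if a joint passes its speed limit or range.

## Working session

There is one attempt and no reset: what is moved stays moved. The work goes in short steps, each a Python script; the robot and the scene stay as the last script left them, time stands still between calls to the robot, and variables do not carry over. Pictures are saved under pics/ and viewed, at most 12 in all, crops included, and the job is handed in when it is done.

```bash
mkdir -p pics
python3 - <<'E'
from bench import env, kinematics, monitor, eyes, job
import cv2,numpy as np
for n in ("scene","side"):
    f=eyes.grab_frame(n); cv2.imwrite(f"pics/{n}0.png",f["frame"][:,:,::-1])
    np.savez(f"{n}0.npz",**f)
    print(n,f["mtx"].round(1).tolist(),f["view"].round(3).tolist())
s=monitor.sense();print(s)
E
```

```text
scene [[441.0, 0.0, 318.6], [0.0, 441.0, 239.0], [0.0, 0.0, 1.0]] [[-0.231, 0.973, -0.013, 0.081], [0.802, 0.183, -0.569, -0.377], [-0.551, -0.141, -0.822, 1.545], [0.0, 0.0, 0.0, 1.0]]
side [[460.9, 0.0, 321.9], [0.0, 460.9, 242.2], [0.0, 0.0, 1.0]] [[-0.998, -0.059, 0.009, 0.507], [-0.052, 0.777, -0.627, 0.075], [0.03, -0.626, -0.779, 1.092], [0.0, 0.0, 0.0, 1.0]]
{'clock': 0.1, 'joints': array([ 9.48564077e-01,  3.13404972e-01,  1.49835074e+00, -7.63102104e-06,
        1.33098024e+00, -2.23372301e-01]), 'qvel': array([ 0.00082631, -0.00335533, -0.00159991, -0.000126  ,  0.00113877,
       -0.00080044]), 'joint_efforts': array([ 4.26265920e-03, -4.12896824e+01, -2.60137957e+01, -4.76819821e-05,
        3.01081323e-03,  4.38551399e-05]), 'position': array([0.20376067, 0.48360572, 0.23079061]), 'ee_rot': array([ 1.98109713e-01,  9.80179685e-01, -5.22829273e-04, -2.31177070e-04]), 'contact_force': array([-0.20355683,  0.04185089,  0.16377119]), 'ft_torque': array([ 0.0156616 , -0.04692545, -0.00731209]), 'gripper_force': 0.0, 'finger_gap': 0.9985735948446778}
```

View pics/scene0.png

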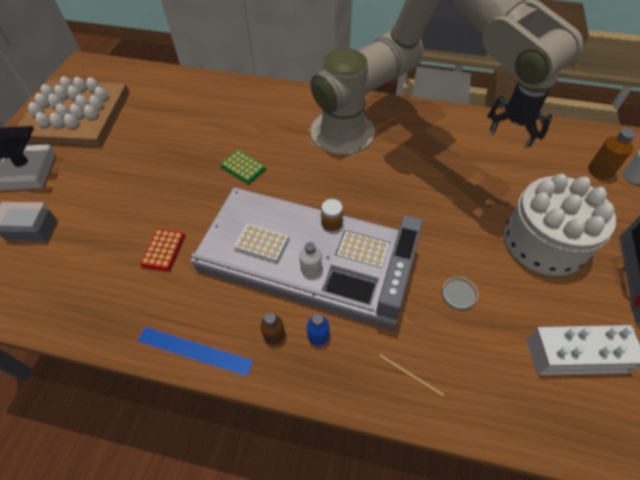

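View pics/side0.png

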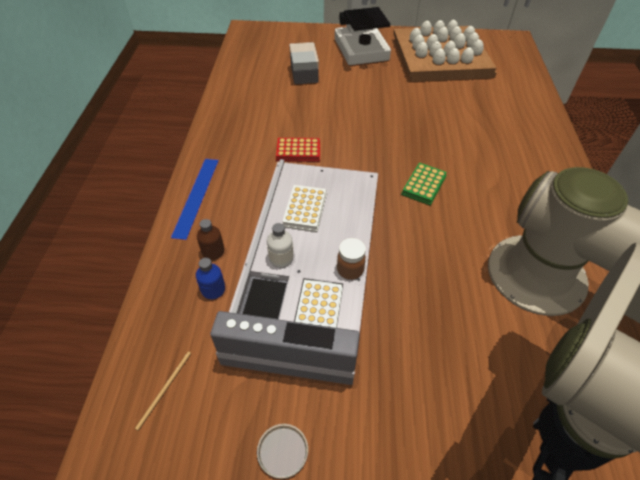

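Scene picture: the white loose plate is at (262,243), the white bottle on the track at (311,260), and the jar nearer the robot at (332,214). The loaded plate is at (363,248), the empty nest at (352,287), the head at (400,265) and the dish at (460,293).

Look-alikes:
- **Plate:** green plate (243,166), red plate (162,249) and the loaded plate (363,248). I choose the white one on the loading area at (262,243).
- **Bottle:** brown (272,328), blue (318,329) and the amber one at (610,155). I choose the white one with the grey cap at (311,260).

Next is a close crop to check these.

Run:
```python
import cv2,numpy as np
a=cv2.imread("pics/scene0.png")[180:326,185:431]; cv2.imwrite("pics/c1.png",cv2.resize(a,None,fx=3.25,fy=3.25,interpolation=cv2.INTER_CUBIC))
a=cv2.imread("pics/side0.png")[155:385,205:385]; cv2.imwrite("pics/c2.png",cv2.resize(a,None,fx=2.6,fy=2.6,interpolation=cv2.INTER_CUBIC))
```

```text
(no output)
```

View pics/c1.png

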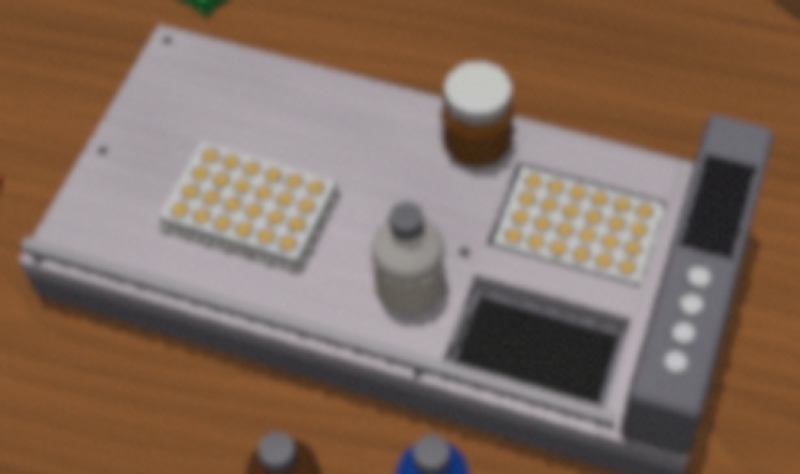

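View pics/c2.png

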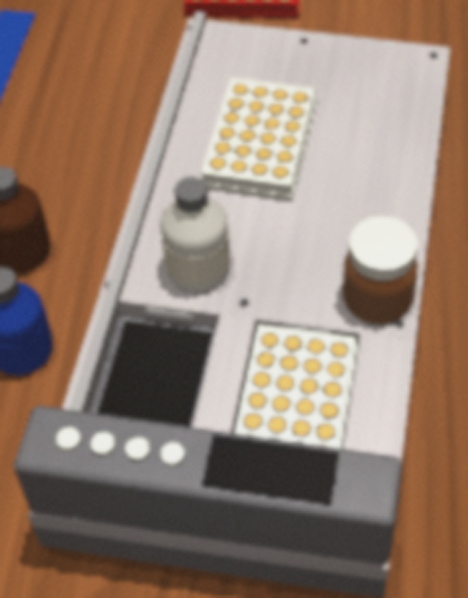

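The crops confirm the choice. The white plate with the white bottle next to it lies between the plate and the empty nest, the bottle is on the track, and the jar stands near the robot-side edge. Corner pixels are readable, so I'll fit the poses now.

```bash
cat > fit.py <<'E'
import numpy as np
from scipy.optimize import least_squares
V={}
for n,s,o in(("scene",3.25,(185,180)),("side",2.6,(205,155))):
    d=np.load(n+"0.npz"); V[n]=(d["mtx"],d["view"],s,np.array(o))
def proj(n,P):
    K,T,_,_=V[n]; c=P@T[:3,:3].T+T[:3,3]; q=c@K.T; return q[:,:2]/q[:,2:]
def fit(data,x0,free_xy=False):
    def res(p):
        c,s=np.cos(p[2]),np.sin(p[2]); out=[]
        for n,(L,U) in data.items():
            L=np.array(L,float)/1000; U=np.array(U,float)
            W=np.c_[p[0]+c*L[:,0]-s*L[:,1],p[1]+s*L[:,0]+c*L[:,1],L[:,2]]
            out.append((proj(n,W)-((U+.5)/V[n][2]-.5+V[n][3])).ravel())
        return np.concatenate(out)
    r=least_squares(res,x0,loss="soft_l1"); return r.x,res(r.x).reshape(-1,2)
np.set_printoptions(suppress=True,precision=4)
w,r=fit({"scene":([(-135,-310,62),(-89.5,49.5,62),(-89.5,180.5,62),(-.5,180.5,62),(-.5,49.5,62),(29.5,49.5,62),(29.5,180.5,62),(-135,196,62)],
 [(160,27),(520,165),(665,197),(640,282),(490,245),(478,280),(630,320),(693,160)]),
 "side":([(118.5,49.5,62),(29.5,49.5,62),(-.5,49.5,62),(-89.5,49.5,62),(-135,-310,62)],[(122,303),(218,315),(255,322),(358,335),(449,45)])},[.45,0,0])
print("warmer",w);print(r.round(1).tolist())
a,b=40.75,61.9;A,B=42.75,63.9
p,r=fit({"scene":([(-a,-b,82),(-a,b,82),(a,b,82),(a,-b,82)],[(203,145),(337,185),(298,257),(163,218)]),
 "side":([(a,-b,82),(-a,-b,82),(-a,b,82),(a,b,82),(-A,B,62),(A,B,62)],[(232,80),(315,90),(292,185),(205,178),(291,198),(206,191)])},[.45,-.1,w[2]])
print("plate",p);print(r.round(1).tolist())
c,s=np.cos(w[2]),np.sin(w[2]);R=np.array([[c,-s],[s,c]])
print("plate in warmer",R.T@(p[:2]-w[:2])*1000,p[2]-w[2])
for nm,z,us,ui in(("bottle",167,(407,215),(190,186)),("jar",137,(480,82),(384,236))):
    q,r=fit({"scene":([(0,0,z)],[us]),"side":([(0,0,z)],[ui])},[.45,0,0]); print(nm,q[:2],R.T@(q[:2]-w[:2])*1000,r.round(1).tolist())
E
python3 fit.py
```

```text
warmer [ 0.5418  0.0407 -0.0907]
[[-0.7, -0.7], [-0.7, -1.4], [0.7, 0.7], [0.5, 1.2], [-1.0, -0.5], [-0.7, -2.1], [0.8, -1.0], [1.3, 0.7], [-2.4, -0.2], [0.4, 0.4], [-0.3, -0.5], [0.6, -0.2], [-0.7, 1.1]]
plate [ 0.557  -0.1085 -0.1025]
[[-0.4, -1.5], [0.1, -2.1], [0.7, -0.2], [-0.8, -0.8], [-0.7, -0.0], [-0.5, 0.0], [0.0, 0.6], [-0.9, -1.1], [1.1, 1.9], [-1.8, -0.1]]
plate in warmer [  28.6495 -147.1958] -0.011831050968502677
bottle [0.5996 0.0374] [57.8528  1.9704] [[-0.6, -0.4], [-0.2, 0.8]]
jar [0.4417 0.0558] [-101.0847    5.9491] [[-1.8, 0.3], [0.3, 1.4]]
```

```bash
cat > h.py <<'E'
from bench import env, kinematics, monitor, eyes, job
import numpy as np, cv2
W=np.array([.5418,.0407,-.0907])
def wp(x,y,z,w=None):
    w=W if w is None else w; c,s=np.cos(w[2]),np.sin(w[2]); x,y=x/1e3,y/1e3
    return np.array([w[0]+c*x-s*y,w[1]+s*x+c*y,z/1e3])
def q(psi):  # psi: angle of the closing line from warmer x
    f=(psi+W[2]+np.pi/2)/2; return np.array([np.cos(f),np.sin(f),0,0])
def st():
    s=monitor.sense(); p=s["position"]-[W[0],W[1],0]; c,k=np.cos(W[2]),np.sin(W[2])
    print("t %.2f"%s["clock"],"warmer mm",np.round([1e3*(c*p[0]+k*p[1]),1e3*(c*p[1]-k*p[0]),1e3*p[2]],1),"F",s["contact_force"].round(1),"gap %.3f gf %.1f"%(s["finger_gap"],s["gripper_force"]))
def pic(n,f):
    d=eyes.grab_frame(n); np.savez(f+".npz",**d); cv2.imwrite(f"pics/{f}.png",d["frame"][:,:,::-1])
E
python3 - <<'E'
from h import *
env.reach(wp(10,10,380),q(np.pi/2)); st(); pic("wrist","w1")
E
```

```text
t 2.17 warmer mm [  9.8  10.7 379.9] F [-0.  -0.5  0.3] gap 0.997 gf 0.0
```

View pics/w1.png

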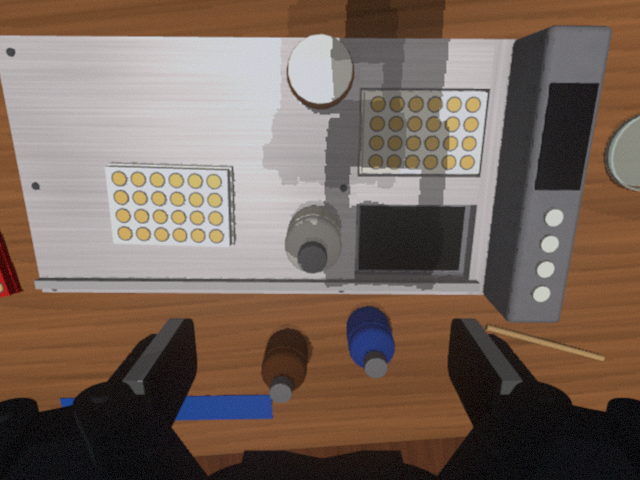

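The wrist view shows everything clearly: loose plate (106..231,166..246), bottle cap (312,256), jar cap (322,70), empty nest corners (357,205) and (475,206), loaded nest (361,88) to (480,176), and rail along row 282. I'll refit with these.

```bash
cat > fit2.py <<'E'
import fit,numpy as np
from fit import V
d=np.load("w1.npz"); V["wrist"]=(d["mtx"],d["view"],1.0,np.zeros(2))
np.set_printoptions(suppress=True,precision=4)
w,r=fit.fit({"wrist":([(-135,196,62),(-89.5,49.5,62),(-89.5,180.5,62),(-.5,180.5,62),(-.5,49.5,62),(29.5,49.5,62),(29.5,180.5,62)],
 [(515,40),(361,88),(490,90),(480,176),(358,175),(357,205),(475,206)])},[.54,.04,-.09])
print("warmer",w,r.round(1).tolist())
a,b=40.75,61.9
p,r=fit.fit({"wrist":([(-a,-b,82),(-a,b,82),(a,b,82),(a,-b,82)],[(106,167),(228,167),(230,246),(113,244)])},[.55,-.1,-.1])
c,s=np.cos(w[2]),np.sin(w[2]);R=np.array([[c,-s],[s,c]])
print("plate",p,R.T@(p[:2]-w[:2])*1000,p[2]-w[2],r.round(1).tolist())
for nm,z,u in(("bottle",167,(312,257)),("jar",137,(322,68))):
    x,r=fit.fit({"wrist":([(0,0,z)],[u])},[.45,0,0]); print(nm,x[:2],R.T@(x[:2]-w[:2])*1000)
E
python3 fit2.py|tail -4
```

```text
warmer [ 0.5411  0.0396 -0.1059] [[-2.3, 0.5], [0.0, -0.5], [0.9, -0.4], [0.2, 2.0], [-0.4, 1.1], [-0.5, -1.2], [1.9, -0.4]]
plate [ 0.5576 -0.11   -0.112 ] [  32.2259 -146.9317] -0.006023142478405449 [[-0.9, -0.4], [-0.7, 2.2], [0.5, -0.1], [1.6, -0.5]]
bottle [0.5972 0.0374] [56.0372  3.7756]
jar [0.4427 0.0601] [-99.9937  10.0666]
```

```bash
python3 - <<'E'
import numpy as np,cv2
d=np.load("w1.npz");f=d["frame"].astype(float);K,T=d["mtx"],d["view"]
sat=f[:,:,0]-f[:,:,2]   # wood is brown, aluminium grey
def ray(u,v,z):
    r=T[:3,:3].T@np.linalg.solve(K,[u,v,1]);o=-T[:3,:3].T@T[:3,3];return o+r*(z-o[2])/r[2]
P=[]
for u in list(range(20,270,5))+list(range(460,505,5)):
    c=sat[20:60,u]; g=c[:-1]-c[1:]; k=g.argmax(); P.append(ray(u,20+(g[k-1:k+2]*[k-.5,k+.5,k+1.5]).sum()/g[k-1:k+2].sum(),.062)[:2])
P=np.array(P,np.float32); vx,vy,x,y=cv2.fitLine(P,cv2.DIST_HUBER,0,.01,.01).ravel()
print("yaw",np.arctan2(vx,-vy)*-1 if vy<0 else np.arctan2(-vx,vy)); n=np.array([vy,-vx]); n*=np.sign(n[0])
print("resid mm",np.abs((P-[x,y])@n).mean()*1e3,"warmer x of line", [((np.array([x,y])-w[:2])@n)*1e3 for w in ((.5418,.0407),(.5411,.0396))])
E
python3 - <<'E'
from h import *
b=np.array([.5982,.0374])
env.reach([b[0],b[1],.24],q(np.pi/2))
print(env.movel([b[0],b[1],.101],velocity=.12,guard=15)); st()
env.close_gripper(30); st()
p=monitor.sense()["position"]; env.movel(p+[0,0,.11],velocity=.15); st()
E
```

```text
yaw -0.09706731
resid mm 0.13431127 warmer x of line [np.float64(-135.7885511766334), np.float64(-135.19845276206337)]
False
t 4.17 warmer mm [ 56.9   1.8 101.8] F [ 0.5 -0.1 -0.9] gap 0.998 gf 0.0
t 4.57 warmer mm [ 56.8   1.9 101.6] F [-0.3 -0.2  3.5] gap 0.643 gf 32.6
t 5.45 warmer mm [ 56.3   1.9 210.3] F [-0.8 -0.1 -3.2] gap 0.639 gf 32.1
```

```bash
sed -i 's/^W=.*/W=np.array([.5410,.0400,-.0970])/' h.py
python3 - <<'E'
from h import *
env.reach(wp(-90,-235,212),q(np.pi/2))
print(env.movel(wp(-90,-235,101.5),velocity=.1,guard=6)); st()
env.release(); env.hold(.2)
p=monitor.sense()["position"]; env.movel(p+[0,0,.13],velocity=.2); st()
env.reach(wp(10,10,380),q(np.pi/2)); pic("wrist","w2")
E
python3 -c "
from bench import monitor;print(monitor.sense()['clock'])"
```

```text
True
t 7.62 warmer mm [ -90.5 -234.6  101.5] F [-2.3 -0.   6.1] gap 0.640 gf 33.0
t 9.03 warmer mm [ -91.6 -234.   229.4] F [ 0.1 -0.1 -1. ] gap 1.000 gf 0.0
10.2417
```

View pics/w2.png

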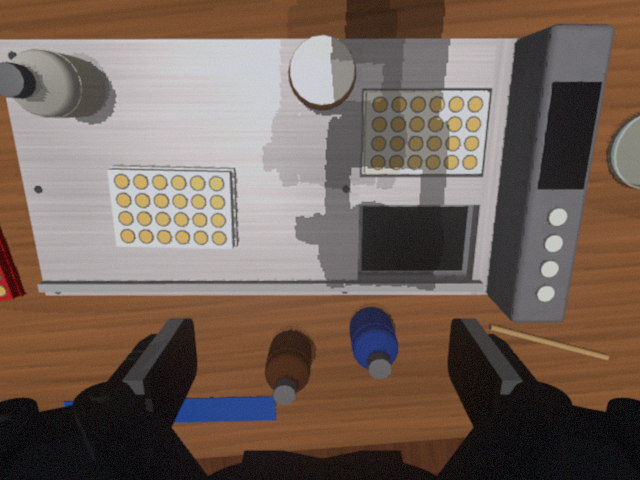

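The bottle stands upright at (55,83), off the track, and the plate is undisturbed at (170,206). Next I push the plate against the rail.

Run:
```python
from h import *
env.close_gripper(30)
env.reach(wp(-42,-145,160),q(np.pi/2))
print(env.movel(wp(-42,-145,66),velocity=.12,guard=12)); st()
print(env.movel(wp(10,-145,66),velocity=.06,guard=8)); st()
print(env.movel(wp(26,-145,66),velocity=.03,guard=8)); st()
env.movel(wp(-5,-145,66),velocity=.1); env.movel(wp(-5,-145,160),velocity=.2); 
env.reach(wp(-20,-110,380),q(np.pi/2)); st(); pic("wrist","w3")
```

```text
False
t 13.01 warmer mm [ -41.5 -145.    66.7] F [-0.4  0.2 -0.1] gap 0.000 gf 0.0
False
t 14.03 warmer mm [   9.9 -145.    66. ] F [-0.3  0.5 -0.3] gap -0.000 gf 0.0
True
t 14.47 warmer mm [  21.  -145.    65.4] F [-1.9 -0.2  1.6] gap -0.003 gf 1.1
t 16.38 warmer mm [ -20.  -110.2  377.7] F [ 0.6 -0.2 -0.7] gap 0.004 gf 0.0
```

View pics/w3.png

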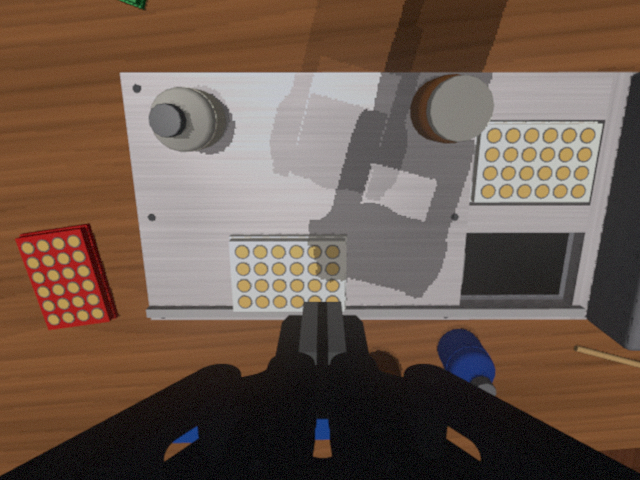

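The plate lies along the rail, long edge at row 310. Rail contact came at tool x 21, against 20.5 predicted. Next I slide it along y.

Run:
```python
from h import *
env.reach(wp(74,-250,150),q(0))
print(env.movel(wp(74,-250,66),velocity=.12,guard=12)); st()
for y,v,g in((-80,.08,8),(-25,.06,8)):
    print(env.movel(wp(74,y,66),velocity=v,guard=g)); st()
pic("scene","s4"); pic("side","s4b")
a=cv2.imread("pics/s4b.png")[155:385,205:385]; cv2.imwrite("pics/c4.png",cv2.resize(a,None,fx=2.6,fy=2.6,interpolation=cv2.INTER_CUBIC))
```

```text
False
t 18.54 warmer mm [  74.5 -250.2   67. ] F [ 0.7 -0.2  0.5] gap -0.000 gf 0.0
False
t 20.82 warmer mm [ 74.1 -80.1  66. ] F [-0.3 -0.5  0. ] gap 0.001 gf 0.1
False
t 21.88 warmer mm [ 74.  -25.2  66. ] F [-0.1 -0.9 -0.8] gap -0.001 gf 0.0
```

View pics/c4.png

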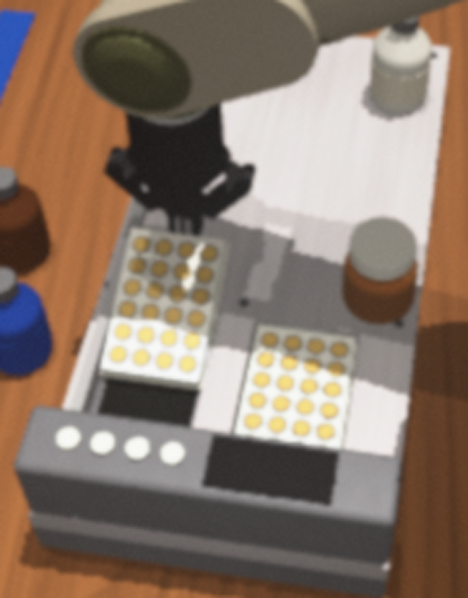

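The plate is straight along the rail, its leading end over the nest at about (150,375), with the jar and bottle untouched. I push on until it stops.

Run:
```python
from h import *
for y,v,g in((20,.05,10),(44,.025,10)):
    r=env.movel(wp(74,y,66),velocity=v,guard=g); print(r); st()
pic("side","s5b")
a=cv2.imread("pics/s5b.png")[155:385,205:385]; cv2.imwrite("pics/c5.png",cv2.resize(a,None,fx=2.6,fy=2.6,interpolation=cv2.INTER_CUBIC))
```

```text
False
t 23.03 warmer mm [74.1 19.8 66. ] F [ 0.  -0.4 -0.5] gap 0.001 gf 0.0
False
t 24.14 warmer mm [74.  43.9 66. ] F [ 0.3 -0.3  0.5] gap 0.000 gf 0.0
```

View pics/c5.png

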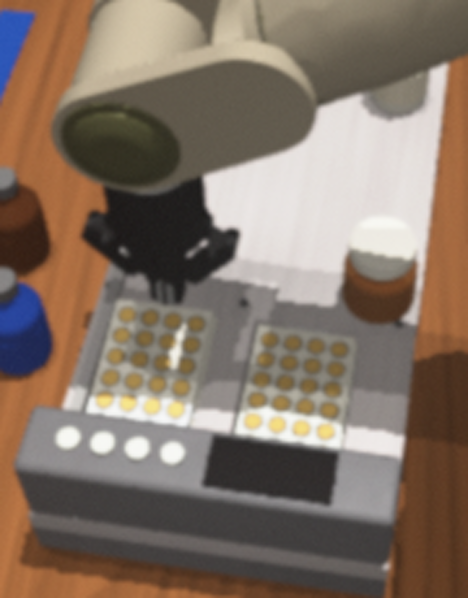

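The plate is nearly in, rear end at about (160,300), with no stop force yet. I continue gently until it stops.

Run:
```python
from h import *
r=env.movel(wp(74,56,66),velocity=.015,guard=5); print(r); st()
p=monitor.sense()["position"]; d=wp(0,-12,0)-wp(0,0,0)
env.movel(p+d,velocity=.08); p=monitor.sense()["position"]; env.movel(p+[0,0,.1],velocity=.2)
env.reach(wp(10,20,380),q(np.pi/2)); st(); pic("wrist","w6")
a=cv2.imread("pics/w6.png")[40:340,320:640]; cv2.imwrite("pics/c6.png",cv2.resize(a,None,fx=2,fy=2,interpolation=cv2.INTER_CUBIC))
```

```text
True
t 24.50 warmer mm [73.9 44.5 65.7] F [ 0.5 -2.4  1.9] gap 0.001 gf 1.0
t 26.87 warmer mm [ 10.1  20.  378.9] F [0.1 0.5 0.9] gap -0.003 gf 0.0
```

View pics/c6.png

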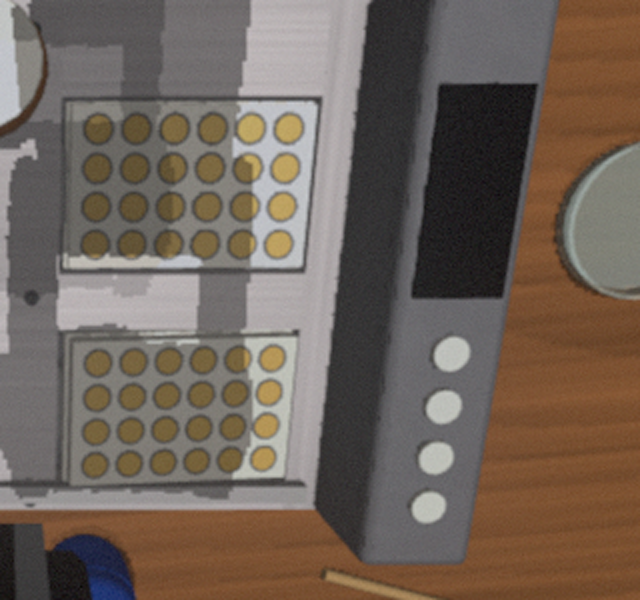

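The plate is in the nest against the far wall, left end at about (67,335–487) in the crop, and the other objects are unmoved. Now I press its -y end down.

Run:
```python
from h import *
env.reach(wp(74,66,110),q(0))
r=env.movel(wp(74,66,81),velocity=.1,guard=5); print(r); st()
for z in (76,72,68,65,62.5,61,60):
    r=env.movel(wp(74,66,z),velocity=.03,guard=22); print(r,end=" "); st()
    if r: break
env.hold(.2)
p=monitor.sense()["position"]; env.movel(p+[0,0,.06],velocity=.15)
# front end check touch
env.reach(wp(74,160,100),q(0))
r=env.movel(wp(74,160,60),velocity=.04,guard=10); print("front",r); st()
p=monitor.sense()["position"]; env.movel(p+[0,0,.06],velocity=.15)
env.reach(wp(74,66,90),q(0)); r=env.movel(wp(74,66,60),velocity=.04,guard=10); print("rear",r); st()
p=monitor.sense()["position"]; env.movel(p+[0,0,.1],velocity=.15)
env.reach(wp(10,20,380),q(np.pi/2)); st(); pic("wrist","w7"); pic("side","s7"); pic("scene","s7c")
a=cv2.imread("pics/w7.png")
b=cv2.resize(cv2.imread("pics/s7.png")[155:385,205:385],None,fx=2.6,fy=2.6,interpolation=cv2.INTER_CUBIC)[:480,:330]
cv2.imwrite("pics/c7.png",np.hstack([a[:,170:],b]))
```

```text
False
t 28.82 warmer mm [74.1 66.  81.2] F [ 0.5 -0.2 -0. ] gap -0.002 gf 0.0
False t 29.13 warmer mm [74.  66.  76.1] F [ 0.5  0.6 -0.3] gap 0.001 gf 0.0
False t 29.42 warmer mm [74. 66. 72.] F [ 0.3 -0.2  0.8] gap 0.003 gf 0.3
False t 29.70 warmer mm [73.8 66.1 67.6] F [-0.   0.1 -0.4] gap -0.002 gf 0.0
False t 29.95 warmer mm [73.8 66.1 64.7] F [-0.4  0.4 -1. ] gap -0.001 gf 0.0
False t 30.20 warmer mm [73.9 66.  62.3] F [-0.5  0.3  0.3] gap 0.005 gf 0.0
False t 30.45 warmer mm [74.  66.1 62.1] F [-3.8 -0.7  8.8] gap -0.005 gf 4.4
False t 30.70 warmer mm [74.1 66.1 62. ] F [-7.7  0.2 16.2] gap -0.002 gf 8.0
front True
t 32.83 warmer mm [ 73.8 159.9  62.1] F [-1.6 -0.3  4.7] gap 0.003 gf 2.3
rear True
t 34.53 warmer mm [73.7 66.2 62.1] F [-1.7  0.5  5.5] gap 0.005 gf 2.9
t 36.81 warmer mm [ 10.1  20.  379.1] F [-0.3 -0.5  0.8] gap 0.000 gf 0.0
```

View pics/c7.png

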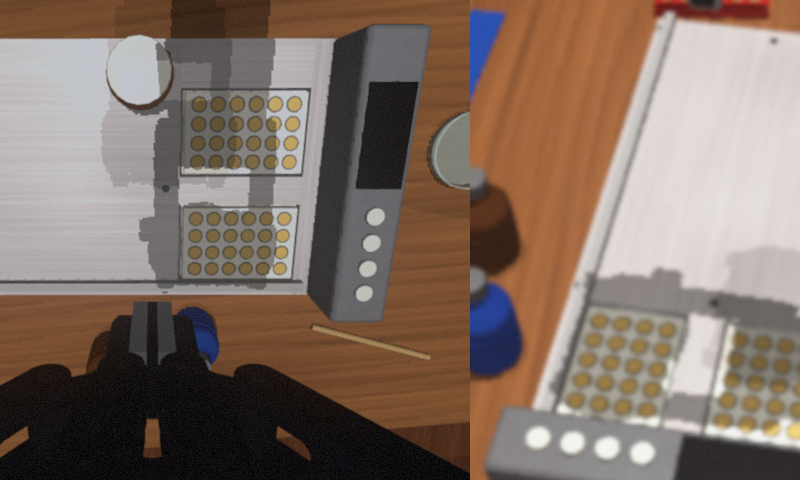

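The touches give both ends at 62.1 mm, flush with the deck, and the picture shows the plate at (240,243) lying like the loaded one. The jar and dish are unmoved. The last view of the bottle showed it standing, and the arm is clear of everything.

```bash
python3 -c "
from bench import job;print(job.hand_in())"
```

```text
the job is handed in; nothing more can be done
None
```

The plate is home in the far nest, with both ends touch-checked flush with the deck at 62.1 mm. The bottle was set down upright off the track, the jar, dish and loaded plate were left in place, and the job was handed in at about 37 s.

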